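Mount the irrigation valves on their manifold and lock them under the retaining bar

TASK

Set each irrigation valve that lies on the bench onto the two pins of the manifold seat of its own colour and press it down until it sits fully home. When all are home, lower the retaining bar onto its two pins over the valves, press it fully home too; then swing the red isolator lever right over to on, and last push the green test button all the way down. Leave the pots, bottle, jar, trowel and cup where they are.

Things in the scene. Friction and masses are not known exactly. Their poses are not given: they have to be found in the camera images.
- manifold: Aluminium manifold fixed to the bench: base plate 110 (x) x 350 (y) x 14 mm, origin centre of its underside. Carries three coloured seats in a row along y, 76 mm apart, in any colour order, and at each end a grey post 34 x 40 mm, top 82 mm above the bench, with an upright bullet-nosed steel pin, 8 mm across, 20 mm tall (last 6 mm tapered), 152 mm from the centre along +y and -y.
- bar_seat (a point): Midway between the two posts, level with their tops; z up, posts along y. The bar's origin is here when it is fully home on both post tops. On each post a black rubber pad, on the inner side of the pin, stands 6 mm proud, so the bar first rests 6 mm high; pressing down at its middle with about 12 N pushes the pads in, and they stay in.
- seat_blue_top (a point): Centre of the top of the blue seat, a blue slab 106 (x) x 60 (y) mm on the manifold, top 20 mm above the bench; z up. Two upright bullet-nosed steel pins, 8 mm across, 26 mm tall (last 6 mm tapered), 30 mm away along +x and -x. In the middle a round black rubber pad stands 7 mm proud, so a valve first rests 7 mm high; pressing down with about 12 N pushes the pad in, and it stays in.
- seat_yellow_top (a point): Centre of the top of the yellow seat, a yellow slab 106 (x) x 60 (y) mm on the manifold, top 20 mm above the bench; z up. Two upright bullet-nosed steel pins, 8 mm across, 26 mm tall (last 6 mm tapered), 30 mm away along +x and -x. In the middle a round black rubber pad stands 7 mm proud, so a valve first rests 7 mm high; pressing down with about 12 N pushes the pad in, and it stays in.
- seat_red_top (a point): Centre of the top of the red seat, a red slab 106 (x) x 60 (y) mm on the manifold, top 20 mm above the bench; z up. Two upright bullet-nosed steel pins, 8 mm across, 26 mm tall (last 6 mm tapered), 30 mm away along +x and -x. In the middle a round black rubber pad stands 7 mm proud, so a valve first rests 7 mm high; pressing down with about 12 N pushes the pad in, and it stays in.
- valve_blue: Valve, 0.22 kg, may be absent. Black flange 84 (x) x 44 (y) x 12 mm, two through holes, 10.5 mm across, 30 mm from centre along +x and -x; 10 mm brass stub at each x end. On it a blue coil block 32 x 32 mm, flat top 57 mm above the origin (centre of underside, z up). Fits either way round on the blue seat; home: origin at the seat's top. Grip the block, best across x, tips 16+ mm above the flange, clear of the pins.
- valve_yellow: Valve, 0.22 kg, may be absent. Black flange 84 (x) x 44 (y) x 12 mm, two through holes, 10.5 mm across, 30 mm from centre along +x and -x; 10 mm brass stub at each x end. On it a yellow coil block 32 x 32 mm, flat top 57 mm above the origin (centre of underside, z up). Fits either way round on the yellow seat; home: origin at the seat's top. Grip the block, best across x, tips 16+ mm above the flange, clear of the pins.
- valve_red: Valve, 0.22 kg, may be absent. Black flange 84 (x) x 44 (y) x 12 mm, two through holes, 10.5 mm across, 30 mm from centre along +x and -x; 10 mm brass stub at each x end. On it a red coil block 32 x 32 mm, flat top 57 mm above the origin (centre of underside, z up). Fits either way round on the red seat; home: origin at the seat's top. Grip the block, best across x, tips 16+ mm above the flange, clear of the pins.
- bar: Aluminium retaining bar, 0.35 kg, flat on the bench: 44 (x) x 340 (y) x 10 mm, two through holes, 10.5 mm across, 152 mm from the centre along +y and -y. Mid-top a black grip ridge 18 (x) x 90 (y) mm, 35 mm tall, its top 45 mm above the origin (centre of underside, z up). Fits either way round; on its posts it spans over the valves, 5 mm clear only when they are home.
- control_box: Yellow control box fixed to the bench, 170 (x) x 100 (y) x 45 mm, origin centre of its underside. On its top the isolator lever, pivot 40 mm along +x, and the green test button, 60 mm along -x.
- isolator_tip (a point): Centre of the red ball, 26 mm across, on the isolator's upright steel lever. The ball is 60 mm from the lever's pivot, which lies 67 mm above the bench and runs along the control box's y. It starts leaning to the box's -x (off) and is swung over towards +x (on).
- isolator (a joint): Angle of the isolator lever in rad: 0 leans fully to the box's -x (off), 0.5 upright, 1.0 leans fully to +x (on). It moves lightly (about 1 N at the ball) and stays where it is left.
- test_button_top (a point): Centre of the top of the green round test button, 30 mm across, on the yellow control box; 63 mm above the bench. It is pressed straight down.
- test_button (a joint): Travel of the test button in m: 0 up, 0.006 fully down (about 5 N); springs back.
- clay_pot: Bystander: terracotta flower pot, 84 mm wide, 85 mm tall. Origin at the underside, centre.
- black_pot: Bystander: black plastic flower pot, 90 mm wide, 80 mm tall. Origin at the underside, centre.
- feed_bottle: Bystander: green plant-feed bottle, 68 mm wide, 190 mm tall. Origin at the underside, centre.
- jar: Bystander: amber glass jar, 66 mm wide, 90 mm tall. Origin at the underside, centre.
- trowel: Bystander: small trowel, 260 mm long, lying flat. Origin at the underside, mid-length.
- label_cup: Bystander: white plastic cup for plant labels, 70 mm wide, 90 mm tall. Origin at the underside, centre.
Not all that is in view belongs to the job. What is shaped like the valve_blue but pink or turquoise is not meant.

How it is judged:
On the way, in this order (a step that is already met when the one before it is completed fails the run):
1. every valve present is fully home on the seat of its own colour (horizontal distance between valve_blue and seat_blue_top below 0.004 m and z of valve_blue in the frame of seat_blue_top between -0.003 and 0.003 m and angle between the x axis of valve_blue and the x axis of seat_blue_top, either way round below 0.08 rad and angle between each of valve_blue, valve_yellow, valve_red's own z axis and vertical below 0.06 rad and horizontal distance between valve_yellow and seat_yellow_top below 0.004 m and z of valve_yellow in the frame of seat_yellow_top between -0.003 and 0.003 m and angle between the x axis of valve_yellow and the x axis of seat_yellow_top, either way round below 0.08 rad and horizontal distance between valve_red and seat_red_top below 0.004 m and z of valve_red in the frame of seat_red_top between -0.003 and 0.003 m and angle between the x axis of valve_red and the x axis of seat_red_top, either way round below 0.08 rad), for 0.2 s.
2. the retaining bar is fully home on both posts, over the valves (all of step 1 and horizontal distance between bar and bar_seat below 0.004 m and z of bar in the frame of bar_seat between -0.003 and 0.003 m and angle between the x axis of bar and the x axis of bar_seat, either way round below 0.05 rad and angle between bar's own z axis and vertical below 0.06 rad), for 0.2 s.
3. the isolator lever is swung over to on (value of joint isolator above 0.85 rad), for 0.1 s.
4. the test button is pushed all the way down (value of joint test_button above 0.0045 m), for 0.05 s.
At the end, for the whole second after the job is handed in: Every valve present is on the seat of its own colour (within 4 mm across, 3 mm in height, 0.08 rad in yaw, upright within 0.06 rad), the bar is on both posts (4 mm, 3 mm, 0.05 rad), all at rest, the isolator lever is on (above 0.85 rad), and the button is up again (all of step 2 and linear speed of each of bar, valve_blue, valve_yellow, valve_red below 0.02 m/s and value of joint isolator above 0.85 rad and value of joint test_button below 0.002 m); the robot touches nothing.
It fails at once if a pot, the bottle, jar, trowel or cup is moved more than 30 mm (distance of any of clay_pot, black_pot, feed_bottle, jar, trowel, label_cup from where it was at the start of the episode above 0.03 m).
Of valve_blue, valve_yellow, valve_red only 2 to 3 are there at a start; the rules pass over those that are not, and their reading is None.
At some moment in a run one of valve_blue, valve_yellow, valve_red may be knocked a few centimetres aside while the robot is not near it.
It also fails if it takes over 210 s, if anything falls off the work surface, if the arm or the gripper's body presses on something with over 40 N, if the wrist force passes 120 N, or if a joint passes its speed limit or range.

ROBOT

A 6-joint arm with a two-finger parallel gripper is mounted at the origin on the work surface. World frame = base frame: x ahead of the robot, y to its left, z up, the work surface at z = 0. Lengths are in m, angles in rad, forces in N, time in s.
With the tool pointing down it reaches from about 0.325 to 0.9 m from the base axis. Payload 6.1 kg.
Tool frame: the origin (TCP) lies midway between the tips of the shut fingers; the grasp point (between the pads) lies 19 mm behind it; z points along the fingers, y is the line along which they close (so a half turn about z gives the same grasp; the last joint's range is limited). The gripper opens to 85 mm and grips with 20 to 120 N. Pads are 22 mm wide; open, the fingers measure 114 mm over their backs; the gripper's body (76 mm by 85 mm) begins 54 mm behind the grasp point. The pads swing forward as they close: fully open they stand 13 mm farther back than shut.
Start: joints at [1.153, 0.22, 1.526, -0, 1.395, -0.126], TCP at [0.18, 0.599, 0.231] pointing down, gripper open.
Joint ranges: [-2.98, 2.98], [-0.91, 2.08], [0.09, 2.57], [-1.24, 4.39], [0.2, 2.65], [-2.68, 2.68]. Speed limits (rad/s): [2.57, 2.57, 3.01, 3.14, 3.14, 3.14].

INTERFACE

Orientations are given as [roll, pitch, yaw] about the fixed x, y, z axes, in that order (R = Rz(yaw) Ry(pitch) Rx(roll)).
In Python, from plant import movep, move_l, set_joints, gripper_to, hold, inverse_kinematics, observe, get_image, get_calibration, Unreachable, job_done gives the robot as it stands. Calls block until the motion is done:
- movep(position, orientation): joint-space move of the TCP to a pose.
- move_l(position, feed=0.15, rotation=None, max_force=None): straight line of the TCP; rotation=None keeps the orientation; feed is the mean speed in m/s. With max_force (N) it stops when the force on the tool has changed by that much, and returns True; else False.
- set_joints(angles): joint-space move.
- gripper_to(opening, f_grip=None): finger opening in m; f_grip is the grip in N (None keeps the last); returns when the fingers have stopped.
- hold(seconds).
- inverse_kinematics(position, orientation): joint angles nearest the present ones, or None.
- observe(): the state.
- get_image(name): name is "side" or "top"; returns (picture, depth): 400x640x3 uint8, red, green, blue; 400x640 float32, m along the optical axis (not along the pixel's ray), 0 where there is no reading.
- get_calibration(name): a dict with "intrinsics" (3x3 intrinsics, pixels), "dist_coeffs" ([k1, k2, p1, p2, k3] as OpenCV has them; the pictures are not rectified), "world_from_camera" (4x4, takes a point from camera to world coordinates). Camera axes: x right, y down, z forward; pixel columns grow to the right and rows downward; lengths in m; the calibration is good to about 2 mm. A picture is of the moment at which its call begins. get_calibration takes no time and is no camera call.
A pose or a line that the arm cannot do raises Unreachable and nothing moves.
- job_done(): hands the job in; it is judged then, once.
The state is a dict: "time_s": time; "q": joint angles; "joint_velocities": joint speeds; "joint_torque": joint torques, N m; "eef_pos": TCP position; "tcp_rot": TCP orientation; "ft_force": force on the tool from outside, world axes, zero at the start; "torque": the same for the moment, N m; "opening": finger opening in m; "grasp_force": force on a finger pad.
Only numpy, scipy, OpenCV 4.12 (cv2) and the standard library are available. Lean on these libraries where they do the work, as an engineer would, in place of code of your own. Each camera call takes 0.05 s, during which the arm holds its last target. There are 200 camera calls.

## Working session

There is one attempt and no reset: what is moved stays moved. The work goes in short steps, each a Python script; the robot and the scene stay as the last script left them, time stands still between calls to the robot, and variables do not carry over. Pictures are saved under pics/ and viewed, at most 14 in all, crops included, and the job is handed in when it is done.

```bash
mkdir -p pics; python3 - <<'E'
from plant import *
import cv2,numpy as np
for n in("top","side"):
    p,d=get_image(n);cv2.imwrite(f"pics/{n}0.png",p[:,:,::-1]);np.save(f"pics/{n}0.npy",d)
    c=get_calibration(n);print(n,c)
print(observe())
E
```

```text
top {'intrinsics': array([[367.06036514,   0.        , 321.98329654],
       [  0.        , 367.06036514, 192.07343854],
       [  0.        ,   0.        ,   1.        ]]), 'dist_coeffs': array([0.02062118, 0.        , 0.        , 0.        , 0.        ]), 'world_from_camera': array([[-0.02055252, -0.99778417,  0.06327995,  0.44295479],
       [-0.99975794,  0.02100774,  0.00653666, -0.00228719],
       [-0.00785154, -0.06313029, -0.99797441,  1.29321011],
       [ 0.        ,  0.        ,  0.        ,  1.        ]])}
side {'intrinsics': array([[427.06218461,   0.        , 316.25374368],
       [  0.        , 427.06218461, 196.74000113],
       [  0.        ,   0.        ,   1.        ]]), 'dist_coeffs': array([-0.09799695,  0.        ,  0.        ,  0.        ,  0.        ]), 'world_from_camera': array([[ 0.71537743, -0.38742786,  0.58149358, -0.27159181],
       [-0.69855812, -0.41544615,  0.58259853, -0.8067104 ],
       [ 0.01586436, -0.8229849 , -0.56784168,  0.87647743],
       [ 0.        ,  0.        ,  0.        ,  1.        ]])}
{'time_s': 0.1, 'q': array([ 1.15293690e+00,  2.21168762e-01,  1.52751478e+00,  1.11149996e-05,
        1.39472209e+00, -1.26085650e-01]), 'joint_velocities': array([ 0.00099633, -0.00105297, -0.00274565, -0.00094073,  0.00071747,
       -0.00184553]), 'joint_torque': array([ 7.38051076e-04, -4.98242998e+01, -3.90545368e+01, -9.52681535e-05,
        5.71359240e-03, -3.12478244e-05]), 'eef_pos': array([0.17954438, 0.59807048, 0.23028576]), 'tcp_rot': array([-3.13979544e+00, -2.38838559e-04,  2.84981671e+00]), 'ft_force': array([ 0.21599885,  0.09611553, -0.98372444]), 'torque': array([-0.03009178,  0.01033484,  0.01230942]), 'grasp_force': 0.0, 'opening': 0.08561730676171472}
```

View pics/top0.png

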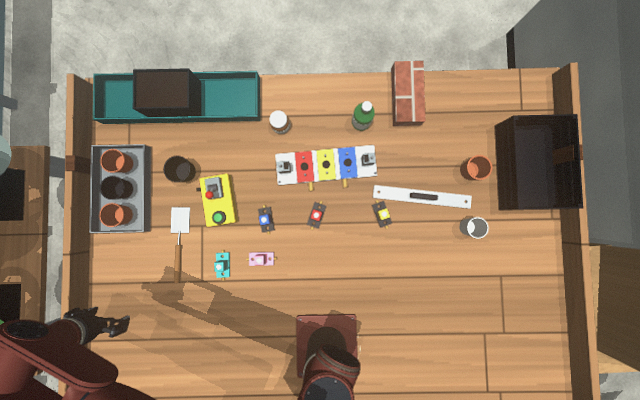

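View pics/side0.png

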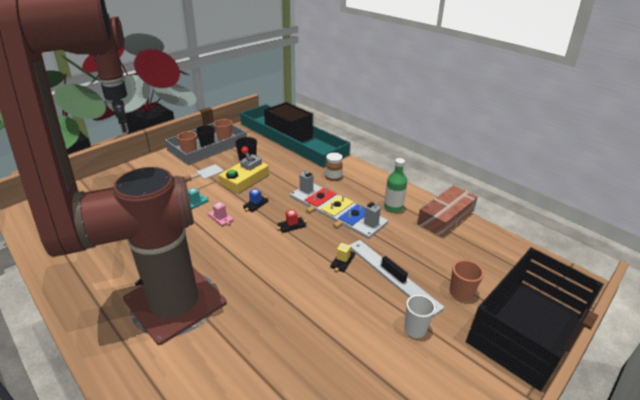

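```bash
cat > h.py <<'E'
from plant import *
import cv2,numpy as np
def px2w(uv,z,n="top"):
    """pixels -> world points on plane height z"""
    c=get_calibration(n);T=c["world_from_camera"]
    q=cv2.undistortPoints(np.float64(uv).reshape(-1,1,2),c["intrinsics"],c["dist_coeffs"])[:,0]
    r=np.c_[q,np.ones(len(q))]@T[:3,:3].T
    o=T[:3,3]; z=np.broadcast_to(z,len(q))
    return o+r*((z-o[2])/r[:,2])[:,None]
def w2px(P,n="top"):
    c=get_calibration(n);T=np.linalg.inv(c["world_from_camera"])
    return cv2.projectPoints(np.float64(P).reshape(-1,1,3),cv2.Rodrigues(T[:3,:3])[0],T[:3,3],c["intrinsics"],c["dist_coeffs"])[0][:,0]
def crop(img,x0,y0,w,h,s,fn):
    c=cv2.resize(img[y0:y0+h,x0:x0+w],None,fx=s,fy=s,interpolation=cv2.INTER_CUBIC)
    for i in range(0,w,10): cv2.putText(c,str(x0+i),(i*s,8),0,.3,(0,0,255),1); cv2.line(c,(i*s,10),(i*s,14),(0,0,255),1)
    for i in range(0,h,10): cv2.putText(c,str(y0+i),(0,i*s+4),0,.3,(0,0,255),1)
    cv2.imwrite(fn,c)
E
python3 - <<'E'
from h import *
i=cv2.imread("pics/top0.png")
crop(i,192,140,132,98,6,"pics/a.png"); crop(i,310,140,132,98,6,"pics/b.png")
crop(i,365,175,115,45,6,"pics/c.png")
E
```

```text
(no output)
```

View pics/a.png

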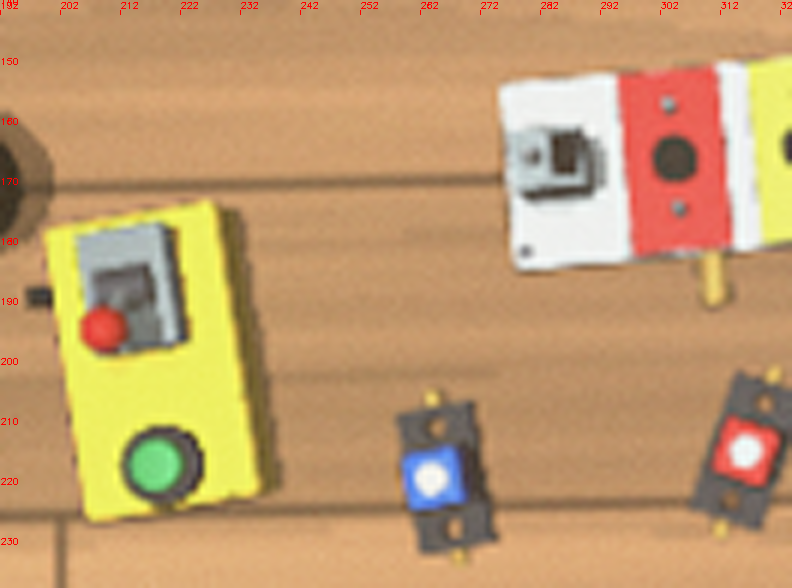

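View pics/b.png

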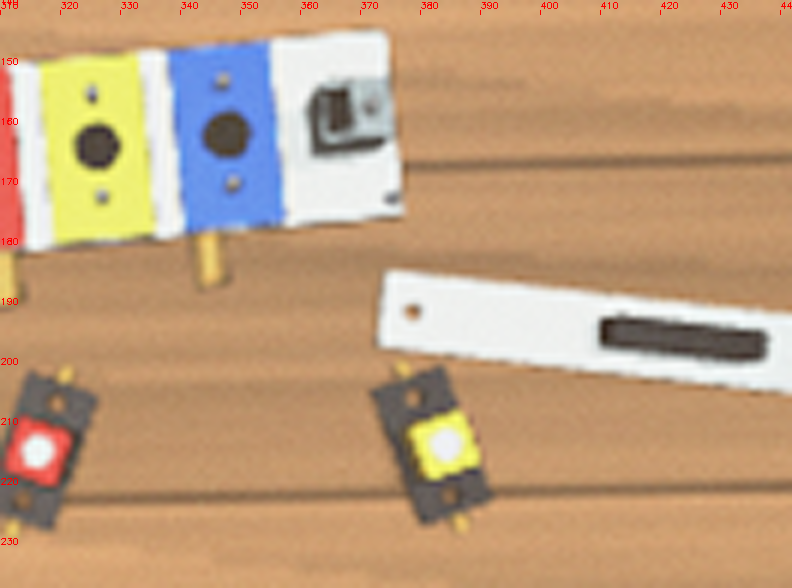

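View pics/c.png

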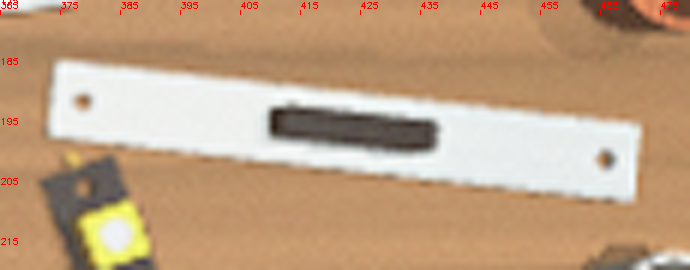

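```bash
cat > fit.py <<'E'
from h import *
from scipy.optimize import least_squares
def fit(pts,origin,guess):
    """pts: (crop px x, y, model x, y, z) -> pose x,y,yaw by reprojection"""
    A=np.array([list(((np.array(p[:2])+.5)/6-.5)+origin[p[5]])+list(p[2:5]) for p in pts],float)
    def res(s):
        c,n=np.cos(s[2]),np.sin(s[2]);m=A[:,2:]
        W=np.c_[s[0]+c*m[:,0]-n*m[:,1],s[1]+n*m[:,0]+c*m[:,1],m[:,2]]
        return (w2px(W)-A[:,:2]).ravel()
    r=least_squares(res,guess,x_scale=[.01,.01,.1],loss="soft_l1",f_scale=.4)
    return r.x,res(r.x).reshape(-1,2)
E
python3 - <<'E'
from fit import *
import json
O={'a':(192,140),'b':(310,140),'c':(365,175)}
def valve(k,circ,hu,hl,TL,TR,BR,BL):
    L=[(*circ,0,0,.057,k),(*hu,.03,0,.012,k),(*hl,-.03,0,.012,k)]
    for p,x,y in((TL,1,1),(TR,1,-1),(BR,-1,-1),(BL,-1,1)):
        if p:L.append((*p,.042*x,.022*y,.012,k))
    return L
M={}
M['blue']=valve('a',(431,479),(437,426),(456,527),(397,415),(474,402),(496,540),(420,554))
M['red']=valve('b',(38,452),(58,404),(23,498),(28,370),(98,398),(53,529),None)
M['yellow']=valve('b',(446,443),(414,397),(450,496),(371,393),(443,367),(493,497),(422,525))
M['manifold']=[(500,86,.055,.175,.014,'a'),(514,270,-.055,.175,.014,'a'),(386,31,.055,-.175,.014,'b'),(402,214,-.055,-.175,.014,'b'),
 (669,105,.03,.076,.046,'a'),(681,208,-.03,.076,.046,'a'),(675,158,0,.076,.027,'a'),(91,95,.03,0,.046,'b'),(102,197,-.03,0,.046,'b'),(97,146,0,0,.027,'b'),
 (222,81,.03,-.076,.046,'b'),(233,183,-.03,-.076,.046,'b'),(227,135,0,-.076,.027,'b'),(535,157,0,.152,.102,'a'),(371,107,0,-.152,.102,'b')]
M['bar']=[(83,101,0,.152,.01,'c'),(606,159,0,-.152,.01,'c'),(57,60,.022,.17,.01,'c'),(640,125,.022,-.17,.01,'c'),(633,201,-.022,-.17,.01,'c'),(48,136,-.022,.17,.01,'c')]
M['box']=[(45,230,.085,.05,.045,'a'),(213,200,.085,-.05,.045,'a'),(262,490,-.085,-.05,.045,'a'),(90,521,-.085,.05,.045,'a'),(154,464,-.06,0,.063,'a'),(103,329,.04-.0288,0,.1197,'a')]
P={}
for n,L in M.items():
    x,r=fit(L,O,[.5,0,0]);P[n]=x.tolist()
    print(n,x.round(4),"res px\n",r.round(1).tolist())
json.dump(P,open("pose.json","w"))
E
```

```text
blue [0.4339 0.2032 0.1566] res px
 [[0.4, -0.2], [0.1, 0.1], [-0.2, 0.2], [-0.0, -0.4], [-0.4, -0.5], [-0.0, 0.3], [0.1, 0.3]]
red [ 0.4454  0.0277 -0.3566] res px
 [[0.0, -0.2], [-0.1, -0.3], [-0.0, 0.4], [0.0, 0.1], [0.3, -0.4], [-0.2, 0.6]]
yellow [ 0.4441 -0.1998  0.331 ] res px
 [[-0.2, 0.4], [-0.0, -0.0], [0.1, -0.3], [0.0, -0.4], [-0.1, -0.4], [0.1, 0.6], [0.1, 0.3]]
manifold [ 0.6195 -0.0089  0.071 ] res px
 [[-0.2, 0.0], [0.1, 0.4], [-0.1, 0.0], [0.4, 0.5], [-0.3, -0.2], [-0.7, 0.0], [-0.2, 0.4], [0.2, -0.5], [-0.1, -0.2], [-0.0, 0.4], [0.4, -0.2], [0.3, 0.1], [0.1, 0.2], [-1.3, -0.4], [0.7, -0.6]]
bar [ 0.5023 -0.3417 -0.1325] res px
 [[-0.1, 0.0], [0.0, 0.1], [-0.2, 0.1], [0.1, 0.0], [0.2, -0.1], [-0.0, -0.1]]
box [0.5047 0.365  0.1575] res px
 [[-0.9, -0.4], [0.1, -0.6], [-0.0, 0.2], [-0.5, 0.3], [0.7, -0.1], [0.5, 0.5]]
```

```bash
cat >> h.py <<'E'
import json
P=json.load(open("pose.json"))
def rot(a):
    c=[np.pi/2+a+k*np.pi for k in(-1,0,1)]
    return c
def down(p,a):
    """orientation pointing down with the fingers closing along angle a, wrist near its middle"""
    q1=np.arctan2(p[1],p[0]); y=min(rot(a),key=lambda y:abs(q1+np.pi/2-y)); return [np.pi,0,(y+np.pi)%(2*np.pi)-np.pi]
def seat(c):
    x,y,a=P["manifold"];d={"red":.076,"yellow":0,"blue":-.076}[c]
    return np.array([x-np.sin(a)*d,y+np.cos(a)*d]),a
def st(t=""):
    s=observe();print(t,round(s["time_s"],1),s["eef_pos"].round(4),"f",s["ft_force"].round(1),"open",round(s["opening"],4),"g",round(s["grasp_force"],1));return s
def pick(p,a,z,zs,f):
    gripper_to(.085)
    o=down(p,a);movep([*p,zs],o);move_l([*p,z],.12);gripper_to(0,f);st("grip");move_l([*p,zs],.15)
def insert(p,a,zh,zt,zmin,zs):
    """lower to zh (above pins) then to zmin; TCP z zt = height where pins are surely entered; search sideways if stopped above it"""
    movep([*p,zs],down(p,a)); move_l([*p,zh],.12)
    for r,th in [(0,0)]+[(r,t) for r in(.0015,.003) for t in np.arange(8)*np.pi/4]:
        x=p[0]+r*np.cos(th);y=p[1]+r*np.sin(th)
        move_l([x,y,zh],.05)
        hit=move_l([x,y,zmin],.03,max_force=9); s=st(f"try {r} {th:.1f} {hit}")
        if s["eef_pos"][2]<zt: return [x,y]
        move_l([x,y,zh],.05)
    return None
E
python3 - <<'E'
from h import *
x,y,a=P["red"]
pick([x,y],a,.030,.17,50)
s=st("lifted")
p,a=seat("red")
movep([*p,.17],down(p,a));move_l([*p,.082],.12);st()
i,_=get_image("side");cv2.imwrite("pics/s1f.png",i[:,:,::-1])
crop(cv2.imread("pics/s1f.png"),270,130,130,98,6,"pics/s1.png")
E
```

```text
grip 4.4 [0.4458 0.0276 0.0305] f [-0.3  0.9  4.2] open 0.0311 g 51.3
lifted 5.5 [0.4445 0.0278 0.1688] f [-0.2 -0.3 -1.8] open 0.031 g 50.6
 7.1 [0.6149 0.0668 0.083 ] f [ 0.3  0.2 -1.6] open 0.0312 g 50.6
```

View pics/s1.png

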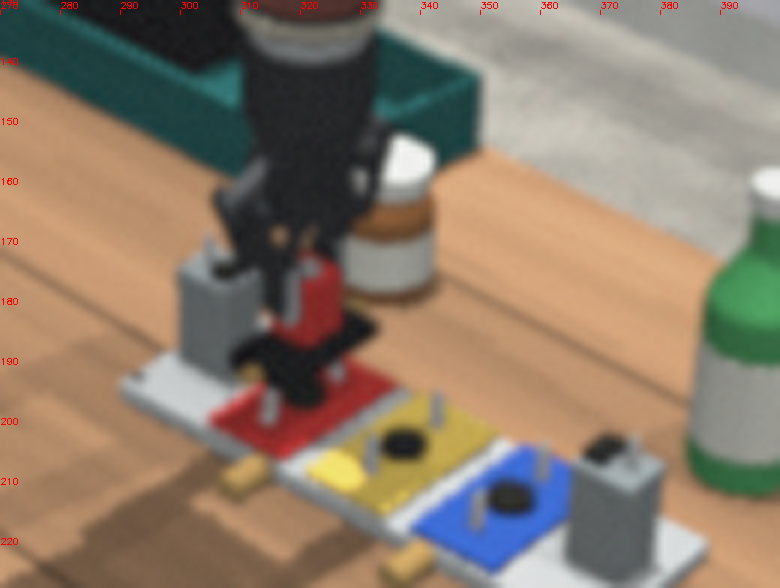

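The red valve is gripped squarely and hangs over the red seat (pins about (315,197) and (326,191)). Now inserting it.

```bash
cat >> h.py <<'E'
def press(p,z,f):
    h=move_l([*p,z],.02,max_force=f);hold(.2);return st(f"press {h}")
def place(c):
    p,a=seat(c); q=insert(p,a,.080,.066,.059,.17)
    if q is None: print("NO FIT"); return
    press(q,.0485,35); gripper_to(.06); st("rel"); s=observe()["eef_pos"]; move_l([s[0],s[1],.17],.15)
E
python3 - <<'E'
from h import *
place("red")
i,_=get_image("side");cv2.imwrite("pics/s2f.png",i[:,:,::-1])
crop(cv2.imread("pics/s2f.png"),270,130,130,98,6,"pics/s2.png")
E
```

```text
try 0 0.0 False 9.6 [0.6142 0.0669 0.0589] f [ 0.9 -0.6 -3. ] open 0.0312 g 50.6
press False 10.5 [0.6143 0.067  0.0505] f [-6.  -0.4  9.9] open 0.0312 g 52.2
rel 10.9 [0.614  0.0669 0.0482] f [-0.1 -0.7  0.5] open 0.0602 g 0.0
```

View pics/s2.png

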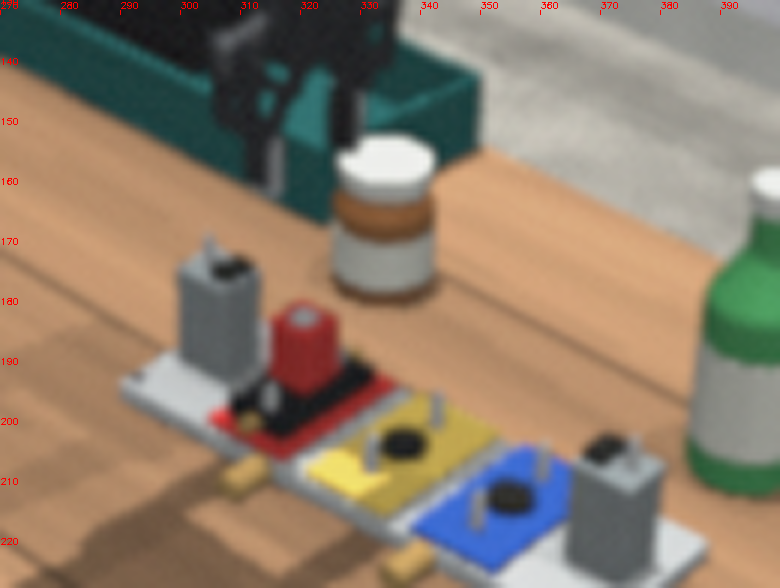

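Red sits on its pins, with both pin tips showing. I'll press its top to confirm it's home, then check that the others haven't been knocked and go on.

```bash
cat >> h.py <<'E'
def press_top(c):
    p,a=seat(c); s=observe()["eef_pos"]
    movep([*p,.17],down(p,a)); gripper_to(0); move_l([*p,.090],.12)
    h=move_l([*p,.072],.02,max_force=32); s=st(f"top {c} {h}"); move_l([*p,.17],.15); return s
HS={"red":[(172,8)],"yellow":[(24,34)],"blue":[(105,125)]}
def moved(c,img,win=32):
    """shift (px) of the coloured block centroid near its measured pose against the first picture"""
    u=w2px([[P[c][0],P[c][1],.057]])[0].astype(int); r=[]
    for im in(cv2.imread("pics/top0.png"),img):
        h=cv2.cvtColor(im[u[1]-win//2:u[1]+win//2,u[0]-win//2:u[0]+win//2],cv2.COLOR_BGR2HSV)
        lo,hi=HS[c][0]; H=h[:,:,0]; m=((H>=lo)|(H<=hi) if lo>hi else (H>=lo)&(H<=hi))&(h[:,:,1]>130)&(h[:,:,2]>70)
        yy,xx=np.nonzero(m); r.append(np.array([xx.mean(),yy.mean(),len(xx)]) if len(xx) else np.array([0,0,0]))
    print(c,"shift",(r[1]-r[0]).round(1),"n",r[0][2]); return np.hypot(*(r[1]-r[0])[:2])>.7 or r[1][2]<20
def top(fn): i,_=get_image("top");i=i[:,:,::-1].copy();cv2.imwrite(fn,i);return i
E
python3 - <<'E'
from h import *
press_top("red")
i=top("pics/t1.png"); m={c:moved(c,i) for c in("yellow","blue")}; print(m)
E
```

```text
top red True 14.3 [0.614  0.0669 0.0771] f [-2.2  0.1  5. ] open -0.0001 g 2.7
yellow shift [-0.1 -0.1 -5. ] n 53.0
blue shift [-17.3 -16.6 -42. ] n 42.0
{'yellow': np.False_, 'blue': np.True_}
```

```bash
python3 - <<'E'
from h import *
crop(cv2.imread("pics/t1.png"),205,170,130,98,6,"pics/t1c.png")
E
```

```text
(no output)
```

View pics/t1c.png

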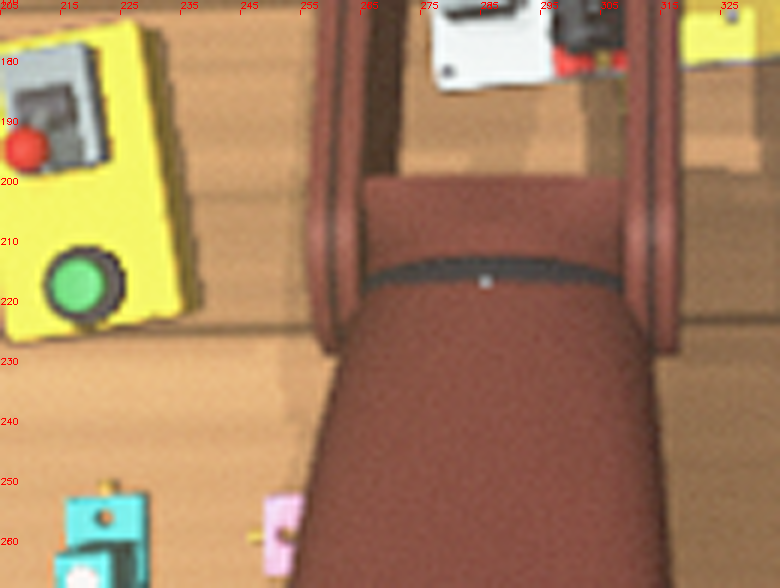

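The arm is only hiding blue's spot: its upper arm covers (260-315, 170-268). I'll do yellow next, then check blue from yellow's side.

```bash
python3 - <<'E'
from h import *
x,y,a=P["yellow"]
pick([x,y],a,.030,.17,50)
s=st("lifted")
i=top("pics/t2.png"); print(moved("blue",i))
if s["opening"]>.025:
    place("yellow"); press_top("yellow")
    i=top("pics/t3.png"); print(moved("blue",i))
E
```

```text
grip 19.0 [ 0.4444 -0.2     0.0304] f [0.4 0.  2.9] open 0.0312 g 51.2
lifted 20.1 [ 0.4433 -0.1993  0.1687] f [-0.3  0.4 -2.2] open 0.0316 g 50.6
blue shift [-0.   0.2 -2. ] n 42.0
False
try 0 0.0 False 23.1 [ 0.6196 -0.0088  0.0589] f [ 1.1  0.4 -3.6] open 0.0312 g 50.6
press False 24.0 [ 0.6198 -0.009   0.0505] f [-4.8  1.1  9.7] open 0.0313 g 52.1
rel 24.4 [ 0.6194 -0.009   0.0483] f [-0.3 -0.3  0.6] open 0.0602 g 0.0
top yellow True 27.8 [ 0.6194 -0.0088  0.0771] f [-2.6  0.8  5.2] open 0.0002 g 2.7
blue shift [-0.   0.1  4. ] n 42.0
False
```

```bash
python3 - <<'E'
from h import *
x,y,a=P["blue"]
pick([x,y],a,.030,.17,50)
s=st("lifted")
if s["opening"]>.025:
    place("blue"); press_top("blue")
movep([.40,-.30,.25],down([.4,-.3],0))
i=top("pics/t4.png"); crop(i,270,130,130,98,6,"pics/t4c.png")
E
```

```text
grip 32.3 [0.4344 0.2033 0.0304] f [-0.8  0.2  2.8] open 0.0313 g 51.7
lifted 33.4 [0.433  0.2029 0.1687] f [-0.7  0.4 -1. ] open 0.0313 g 51.1
try 0 0.0 False 36.7 [ 0.6253 -0.085   0.0589] f [ 5.1 -2.2 -4.4] open 0.0309 g 50.6
press False 37.6 [ 0.6255 -0.085   0.0505] f [-1.4 -1.2  7.5] open 0.0313 g 52.6
rel 38.0 [ 0.6244 -0.0844  0.048 ] f [ 0.7  0.6 -0.1] open 0.0596 g 0.0
top blue True 41.4 [ 0.6248 -0.0847  0.0771] f [-1.1  0.5  4.7] open -0.0002 g 2.7
```

View pics/t4c.png

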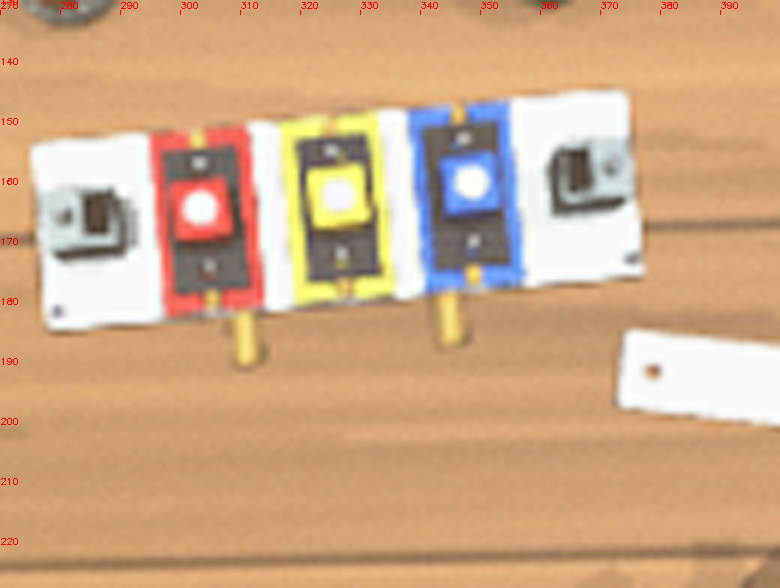

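All three valves are home: contact on each block top was at 0.0771, and the pins show through the flanges. Now the bar.

```bash
python3 - <<'E'
from h import *
x,y,a=P["bar"]
pick([x,y],a,.020,.19,80); s=st("lifted")
mx,my,ma=P["manifold"]
if s["opening"]>.012:
    move_l([mx,my,.19],.12,rotation=down([mx,my],ma)); 
    q=insert([mx,my],ma,.127,.114,.1095,.19)
    i,_=get_image("side");i=i[:,:,::-1].copy();crop(i,270,130,130,98,6,"pics/s5.png")
E
```

```text
grip 46.9 [ 0.5026 -0.3418  0.0203] f [ 0.6 -0.6  1.4] open 0.0164 g 79.7
lifted 48.2 [ 0.5016 -0.3411  0.1885] f [-0.1 -0.2 -3.1] open 0.0167 g 78.9
try 0 0.0 False 53.2 [ 0.6195 -0.0089  0.1093] f [ 1.6  0.6 -4.9] open 0.0165 g 78.8
```

View pics/s5.png

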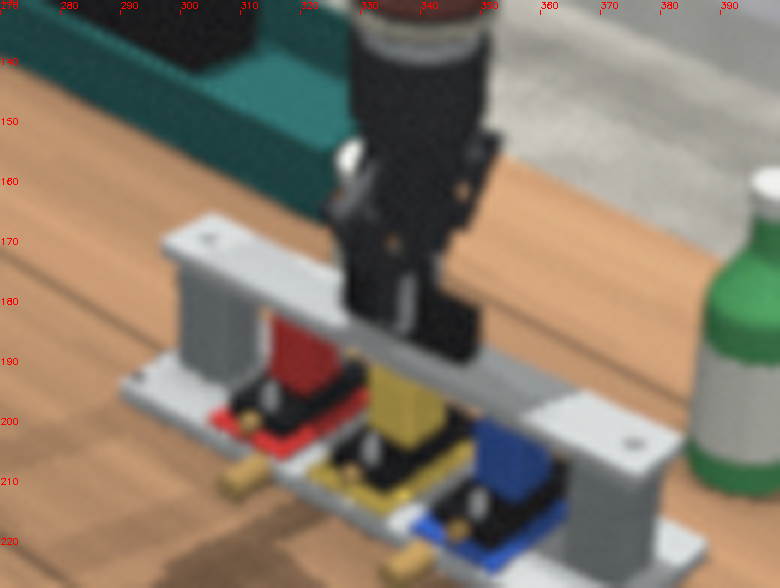

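The bar has dropped over both post pins (303,169) and (374,203). Pressing it home.

```bash
python3 - <<'E'
from h import *
mx,my,ma=P["manifold"]; p=[mx,my]
press(p,.1,40); gripper_to(.05); st("rel"); s=observe()["eef_pos"]; move_l([s[0],s[1],.20],.15)
gripper_to(0); move_l([*p,.138],.12); h=move_l([*p,.121],.02,max_force=32); st(f"top bar {h}"); move_l([*p,.20],.15)
x,y,a=P["box"]
B=lambda bx,z:[x+np.cos(a)*bx,y+np.sin(a)*bx,z]
o=down([x,y],a+np.pi/2); print(o)
movep(B(-.05,.21),o); 
i=top("pics/t6.png"); crop(i,270,130,130,98,6,"pics/t6c.png")
h=move_l(B(-.05,.110),.1,max_force=8); st(f"low {h}")
h=move_l(B(.052,.110),.05,max_force=12); st(f"lever {h}")
move_l(B(.0,.110),.1); move_l(B(-.06,.2),.1)
i,_=get_image("side");i=i[:,:,::-1].copy();crop(i,205,120,100,75,8,"pics/s7.png")
E
```

```text
press False 54.1 [ 0.6198 -0.009   0.1023] f [-5.8  1.1  8.6] open 0.0164 g 80.8
rel 54.5 [ 0.6195 -0.0089  0.0998] f [ 1.  1. -0.] open 0.0497 g 0.0
top bar True 57.2 [ 0.62   -0.0089  0.1271] f [-1.4 -0.2  3.7] open 0.0001 g 1.6
[3.141592653589793, 0, -2.984062334416641]
low False 60.6 [0.4559 0.3575 0.1109] f [ 0.4  0.4 -0.5] open 0.0001 g 0.0
lever True 62.3 [0.5477 0.3716 0.1086] f [ 0.2 -0.  -0.9] open -0.0002 g 0.3
```

View pics/s7.png

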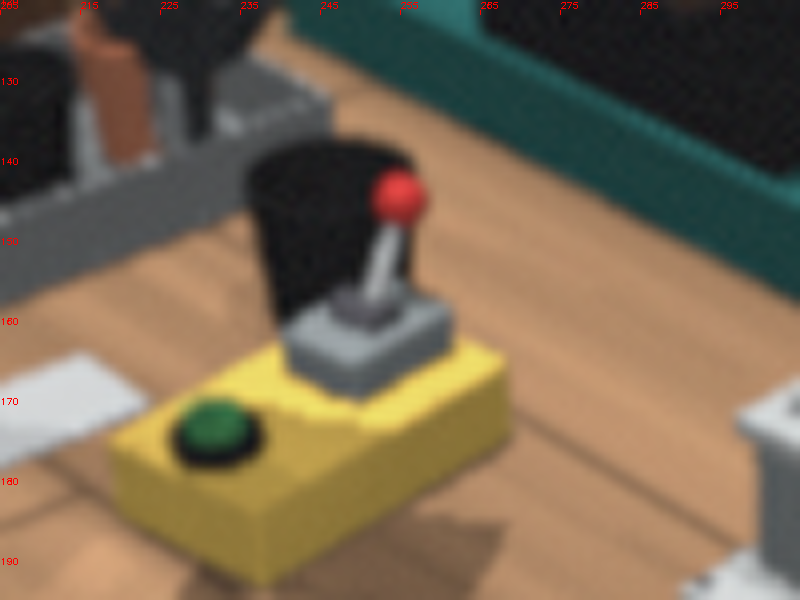

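View pics/t6c.png

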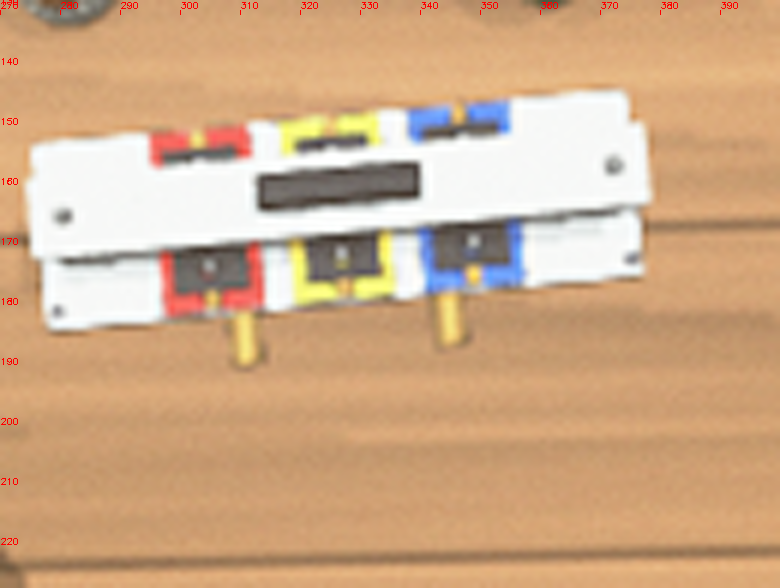

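The bar is home (ridge top contact at 0.1271, both pins through the holes). The lever leans to +x, with the ball at (254.9,144.6); checking its angle from that pixel.

```bash
python3 - <<'E'
from h import *
x,y,a=P["box"]
for t in(.7,.85,1.):
    l=t-.5; b=.04+.06*np.sin(l); print(t,w2px([[x+np.cos(a)*b,y+np.sin(a)*b,.067+.06*np.cos(l)]],"side").round(1))
E
```

```text
0.7 [[251.1 145.3]]
0.85 [[252.8 145. ]]
1.0 [[254.4 145.1]]
```

The lever reads about 1.0, so it's fully on. Now the button.

```bash
python3 - <<'E'
from h import *
x,y,a=P["box"]
B=lambda bx,z:[x+np.cos(a)*bx,y+np.sin(a)*bx,z]
move_l(B(-.06,.075),.1); h=move_l(B(-.06,.054),.02,max_force=20); st(f"btn {h}"); hold(.15); st()
move_l(B(-.06,.22),.1); hold(.3)
i,_=get_image("side");i=i[:,:,::-1].copy();cv2.imwrite("pics/s8.png",i);st("end")
E
```

```text
btn True 66.3 [0.4456 0.3557 0.061 ] f [-2.9 -1.2  7.1] open -0.0003 g 3.9
 66.4 [0.4456 0.3557 0.061 ] f [-1.  -2.3  7.5] open -0.0001 g 3.8
end 68.5 [0.4454 0.3555 0.2198] f [0.9 0.3 1.4] open -0.0003 g 0.0
```

View pics/s8.png

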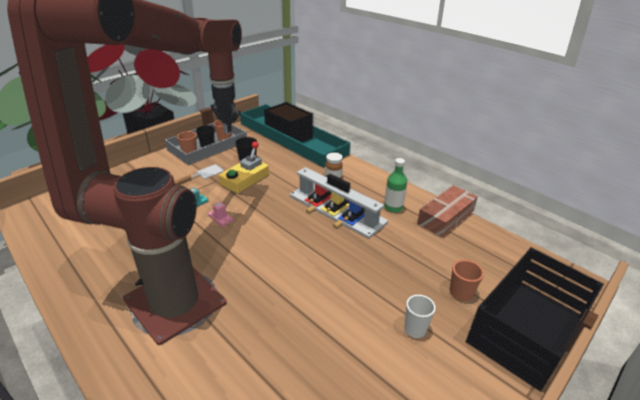

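It stopped at 0.061, only 2 mm of travel, so something other than the button took the force. Measuring what's around the button with depth.

```bash
python3 - <<'E'
from h import *
movep([.42,.1,.25],down([.42,.1],0))
p,d=get_image("top");cv2.imwrite("pics/t9.png",p[:,:,::-1])
c=get_calibration("top");T=c["world_from_camera"]
x,y,a=P["box"]; u=w2px([[x-.06*np.cos(a),y-.06*np.sin(a),.063]])[0]; print("pred",u)
v0,u0=int(round(u[1])),int(round(u[0]))
vv,uu=np.mgrid[v0-8:v0+9,u0-8:u0+9]
q=cv2.undistortPoints(np.stack([uu,vv],-1).reshape(-1,1,2).astype(float),c["intrinsics"],c["dist_coeffs"])[:,0]
z=d[vv,uu].ravel(); W=(np.c_[q,np.ones(len(q))]*z[:,None])@T[:3,:3].T+T[:3,3]
print("cols",u0-8,"rows",v0-8);print((W[:,2].reshape(17,17)*1000).round().astype(int))
h=cv2.cvtColor(p,cv2.COLOR_RGB2HSV)[vv,uu]; m=(h[:,:,0]>45)&(h[:,:,0]<90)&(h[:,:,1]>90)
print("green centre",uu[m].mean(),vv[m].mean(),m.sum(), px2w([[uu[m].mean(),vv[m].mean()]],.063))
print("pressed at",x-.06*np.cos(a),y-.06*np.sin(a))
E
```

```text
pred [217.92389824 216.79404873]
cols 210 rows 209
[[  42   43   45   43   49   44   42   45   43   42   42   45   44   42
    42   45   47]
 [  46   46   45   45   44   40   48   45   48   42   44   47   46   50
    40   47   42]
 [  43   44   41   43   43   43   41   53   57   59   57   45   42   42
    42   41   42]
 [  45   45   41   45   45   53   58   56   59   57   56   57   56   44
    48   40   45]
 [  41   48   45   53   50   53   59   56   57   56   58   53   57   55
    47   44   46]
 [  44   44   43   56   52   62   66   65   69   64   64   56   57   55
    49   44   43]
 [  47   41   53   60   66   66   67   69   69   67   64   64   55   58
    58   45   47]
 [  47   48   55   54   66   62   65   65   68   67   67   68   58   57
    58   46   48]
 [  44   44   55   65   63   67   68   64   67   67   69   66   58   59
    53   53   45]
 [  52   43   57   69   69   70   69   65   66   66   64   66   62   58
    55 1293   47]
 [  45   38   51   56   68   65   66   67   64   64   64   64   54   56
    59   47   42]
 [  43   48   52   55   68   67   70   68   65   64   63   62   57   60
    55   42   46]
 [  44   44   46   56   56   66   69   69   61   69   61   56   58   57
    47   42   44]
 [  45   44   43   51   60   56   49   55   53   55   56   61   57   56
    43   42   39]
 [  44   44   41   44   45   55   59   57   58   56   52   56   49   44
    43   40   47]
 [  44   45   42   43   49   45   46   59   54   51   42   40   42   38
    43   11   -4]
 [  45   44   45   46   42   42   43   45   44   18   -1   -5    1   -4
     0   -4   -2]]
green centre 217.765625 216.953125 64 [[0.44491401 0.35608823 0.063     ]]
pressed at 0.44543374326010876 0.35555838868961415
```

```bash
python3 - <<'E'
from h import *
c=get_calibration("top");T=c["world_from_camera"]
d=np.load("pics/top0.npy"); uu,vv=218,217; w=d[vv-3:vv+4,uu-3:uu+4]
q=cv2.undistortPoints(np.array([[[218.,217]]]),c["intrinsics"],c["dist_coeffs"])[0,0]
print("button height at start",(T[:3,:3]@(np.r_[q,1]*np.median(w))+T[:3,3])[2])
p=[.4452,.3558]
movep([*p,.10],down(p,P["box"][2]+np.pi/2)); 
move_l([*p,.075],.1); hold(.2); b=observe()["ft_force"][2]
z=.072
for k in range(40):
    move_l([*p,z],.03); s=observe(); f=s["ft_force"][2]-b
    print(round(z,4),round(s["eef_pos"][2],4),round(f,1),end=" | ")
    if f>25: break
    z-=.0008
    if z<.052: break
hold(.1);st()
E
```

```text
button height at start 0.0654394492141368
0.072 0.0719 -0.6 | 0.0712 0.0711 -1.0 | 0.0704 0.0703 -0.4 | 0.0696 0.0695 -0.1 | 0.0688 0.0687 0.1 | 0.068 0.068 -0.8 | 0.0672 0.0672 -0.1 | 0.0664 0.0665 2.2 | 0.0656 0.0657 2.3 | 0.0648 0.0649 2.0 | 0.064 0.0641 3.5 | 0.0632 0.0633 4.1 | 0.0624 0.0625 4.3 | 0.0616 0.0617 4.2 | 0.0608 0.061 5.7 | 0.06 0.061 10.8 | 0.0592 0.0608 15.9 | 0.0584 0.0607 20.8 | 0.0576 0.0607 25.3 |  76.3 [0.4455 0.356  0.0607] f [-9.6 -6.1 26.1] open -0.0003 g 13.0
```

Contact is at 0.067 and the hard stop at 0.061. That is the full 6 mm at about 5 N, so the first press was complete too. Retreating and handing in.

```bash
python3 - <<'E'
from h import *
move_l([.4452,.3558,.22],.1); hold(1)
i,_=get_image("side");i=i[:,:,::-1].copy();crop(i,210,120,180,115,4,"pics/s10.png")
E
```

```text
(no output)
```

View pics/s10.png

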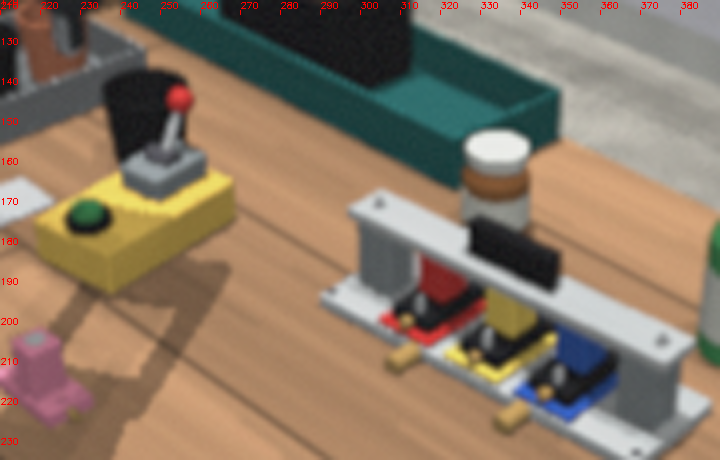

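The bar is flush on both posts over the three valves, the lever is on (ball at (255,144)) and the button is up.

```bash
python3 -c "
from plant import *
print(job_done())"
```

```text
the job is handed in; nothing more can be done
None
```

I handed the job in with all three valves and the retaining bar fully home, the isolator lever on, and the test button pushed fully down and back up; `job_done()` gave no verdict, so I don't know the score.

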